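# Clamp the end panel onto the bee cage

### The arm

A 6-joint arm with a two-finger parallel gripper is mounted at the origin on the work surface. World frame = base frame: x ahead of the robot, y to its left, z up, the work surface at z = 0. Lengths are in m, angles in rad, forces in N, time in s.
With the tool pointing down it reaches from about 0.375 to 0.825 m from the base axis. Payload 5.5 kg.
Tool frame: the origin (TCP) lies midway between the tips of the shut fingers; the grasp point (between the pads) lies 19 mm behind it; z points along the fingers, y is the line along which they close (so a half turn about z gives the same grasp; the last joint's range is limited). The gripper opens to 85 mm and grips with 20 to 120 N. Pads are 22 mm wide; open, the fingers measure 114 mm over their backs; the gripper's body (76 mm by 85 mm) begins 54 mm behind the grasp point. The pads swing forward as they close: fully open they stand 13 mm farther back than shut.
Start: joints at [0, 0.314, -0.047, 1.21, 0, 1.571], TCP at [0.6, -0, 0.231] pointing down, gripper open.
Joint ranges: [-2.67, 2.67], [-0.69, 1.73], [-1.03, 1.25], [-2.08, 2.16], [-1.42, 1.45], [-3.14, 3.14]. Speed limits (rad/s): [2.39, 2.39, 3.01, 3.14, 3.14, 3.14].

### API

Orientations are given as a unit quaternion [x, y, z, w].
In Python, from rig import r gives the robot as it stands. The module is installed in compiled form; this text tells all that it offers.
- The arm moves only by the shell command python3 -m creep 'ROWS' [OPENING] [FORCE]. ROWS is a JSON object of lists of equal length, an entry for each row: "offset": the shift along the tool's x, y, z in cm, a list of three; "rot": the turn, a rotation vector about the tool's x, y, z in degrees, a list of three. In form: {"offset": [[dx, dy, dz], ...], "rot": [[rx, ry, rz], ...]}. A call has 1 to 10 rows; each row shifts and turns the commanded pose from where the row before left it, along the tool's axes as they then stand; what a row does not reach is not made up. A row lasts 1/8 s, in which the tool goes at most 62.5 mm and 10.7 degrees, less where a joint would pass 70% of its speed; a pose out of reach is approached as far as the arm can. A call with a gripper value outside its range is refused whole. OPENING is the opening, from 0 (shut) to 1 (fully open), set as the call begins (- or left out, the last holds). The fingers move at their own pace and stop on an object; FORCE is the grip in N (left out, the last holds). Time passes only in rows, so rows that do not move let the fingers close. It gives the time, the measured TCP pose, the force, the opening and the grip force at its end, in the units of the state.
- r.get_obs(): the state, without advancing time (a new reading comes with each control period).
- r.grab_frame(name): name is "scene" or "side" or "wrist"; returns a dict with "color" (420x560x3 uint8, blue, green, red), "range_z" (420x560 float32, m along the optical axis (not along the pixel's ray), 0 where there is no reading), "fx", "fy", "cx", "cy" (pixels), "pose" (4x4, takes a point from camera to world coordinates). Camera axes: x right, y down, z forward; pixel columns grow to the right and rows downward; lengths in m; the calibration is good to about 2 mm. A picture is of the moment at which its call begins.
- r.hand_in(): hands the job in; it is judged then, once.
The state is a dict: "time": time; "joint_positions": joint angles; "dq": joint speeds; "joint_efforts": joint torques, N m; "eef_pos": TCP position; "tool_rot": TCP orientation; "force": force on the tool from outside, world axes, zero at the start; "torque": the same for the moment, N m; "finger_gap": opening from 0.0 (shut) to 1.0 (fully open); "gripper_force": force on a finger pad.
Only numpy, scipy, OpenCV 4.12 (cv2) and the standard library are available. Lean on these libraries where they do the work, as an engineer would, in place of code of your own. Each camera call takes 0.05 s, during which the arm holds its last target. There are 200 camera calls.

### The job

Fit the loose end panel into the open end of the small wooden bee cage on the gluing board and let go of it; then squeeze the trigger of the one-hand bar clamp, stroke after stroke, until its sliding jaw presses the panel fully home and grips firmly. Keep the squeezes moderate, as the thin cage walls bow if the clamp is overtightened, then let the trigger spring back and leave the rest of the bench undisturbed.

Things in the scene. Friction and masses are not known exactly. Their poses are not given: they have to be found in the camera images.
- board: Plywood gluing board, 260 x 300 x 12 mm, fixed to the bench; origin at the centre of its underside, x, y along its sides, z up. A one-hand ratchet bar clamp lies flat on it: toothed bar along y (centre line at board x = -55 mm, 45 mm above the bench), fixed jaw at its +y end, sliding head with grip and trigger. The bee cage stands between the jaws (board x = +20 mm).
- cage_mouth (a point): Middle of the lower edge of the cage's open end, on the board's top, 12 mm above the bench; axes as the board's within 1 degree, y points into the cage. The opening is 44 mm wide and faces the sliding jaw; there is no floor. Beside the walls there are 36 mm to the clamp's bar for a finger.
- cage: Wooden bee cage, 60 wide (x) x 100 long (y) x 62 mm high, walls 8 mm, open at its -y end, slats on top; origin at the centre of its underside. It stands loose on the board between two low cleats (8 mm high), its closed +y end at, or up to 4 mm from, the fixed jaw's pad.
- panel: Loose end panel of the cage, about 50 g, upright on the bench: a flange 60 wide (x) x 12 thick (y) x 62 mm high with a plug on its +y face. Origin at the bottom, middle of the flange's inner face: flange from y = -12 mm to 0. Home when its origin is at cage_mouth, axes parallel. Held across its 60 mm width it slides in with the fingers outside the cage. It stands when let go.
- plug_front (a point): Middle of the front face of the panel's plug (moves with the panel), 8 mm to +y and 26 mm above its origin. The plug is 41 mm wide (1.5 mm play each side in the cage), 8 mm deep, 52 mm high, its two front corners rounded by 4 mm.
- clamp_head: Black sliding head of the clamp with jaw, grip and trigger. Origin on the bar's centre line, level with the face of the unpressed jaw pad; axes as the board's. It slides only along the board's y. The ratchet lets it advance to +y (drag 3 N) and holds it from going back, in steps of about 0.5 mm; there is no release. Its jaw starts 38 to 48 mm from the cage's mouth.
- pad_face (a point): Centre of the face of the head's rubber jaw pad (30 wide x 34 mm high), 45 mm above the bench, 75 mm to +x of the bar. The pad is soft: it gives 1 mm per 4.5 N, up to 7 mm, so this point then falls back in the head.
- pad (a joint): Squash of the head's jaw pad, m: 0 unpressed, 0.007 at most; 4.5 N of clamping per mm. A firm grip is 10 to 25 N (0.0022 to 0.0055) left after the trigger is let go; above 30 N, even for a moment, the cage walls bow. On letting go the ratchet settles back by up to 1.5 mm of squash.
- grip_mid (a point): Point on the head, 45 mm above the bench, midway between the rear face of the fixed grip (27 mm to -y) and the front face of the resting trigger (27 mm to +y). Both are level bars, 22 to 28 mm high, sticking out to -x. Taken together from above here, closing along y: 54 mm wide at rest, 39 to 40 mm fully squeezed. Their underside is 19 mm above the board's top.
- trigger (a joint): Trigger angle, rad: 0 at rest, 0.30 fully squeezed; pivot 49 mm from grip_mid; spring 2 to 3 N there. A full squeeze moves the head 4 to 8 mm; let go, the trigger springs back and the head stays. With the jaw on the work a pinch of 17 to 19 N moves the head under 2 mm and often stalls early (over 42 mm wide), at 15 to 25 N on the pad, of which 10 to 18 N stay; over 20 N may overtighten.
- jar: Bystander: glass sample jar with white lid, 48 mm across, 62 mm high; leave alone.
- dish: Bystander: closed glass dish, 91 mm across, 18 mm high; leave alone.
- block: Bystander: wooden block with holes, 100 x 45 x 28 mm; leave alone.
Not all that is in view belongs to the job. Of the things that look like the cage, the middle-sized one is meant. Leave any black look-alike of the panel alone.

How it is judged:
On the way, in this order (a step that is already met when the one before it is completed fails the run):
1. the panel's plug is in the cage's opening, at least 1.5 mm deep, upright, and the fingers have let go of it, the jaw not yet on it (y of panel in the frame of cage_mouth above -0.0065 m and x of panel in the frame of cage_mouth between -0.004 and 0.004 m and z of panel in the frame of cage_mouth below 0.005 m and angle between panel's own z axis and vertical below 0.1 rad and contact force between the fingers and panel below 0.3 N and contact force between clamp_head and panel below 0.5 N), for 0.2 s.
2. the trigger is squeezed while the jaw presses on the panel with over 8 N (value of joint trigger above 0.06 rad and contact force between clamp_head and panel above 8 N), for 0.1 s.
At the end, for the whole second after the job is handed in: The panel is fully home in the cage's mouth (flange within 2 mm of the walls, within 3 mm sideways, square within 2 degrees, down on the board within 3 mm), the clamp's jaw alone presses on it with 10 to 30 N, and the trigger has sprung back (below 0.05 rad) (contact force between clamp_head and panel between 10 and 30 N and y of panel in the frame of cage_mouth above -0.002 m and x of panel in the frame of cage_mouth between -0.003 and 0.003 m and z of panel in the frame of cage_mouth below 0.003 m and angle between the y axis of panel and the y axis of cage_mouth, either way round below 0.035 rad and value of joint trigger below 0.05 rad and linear speed of panel below 0.01 m/s); the robot touches nothing.
It fails at once if the clamp presses the panel with over 30 N (the cage walls bow) (contact force between clamp_head and panel above 30 N).
It fails at once if the jar, the dish or the block is moved by more than 30 mm (distance of any of jar, dish, block from where it was at the start of the episode above 0.03 m).
It also fails if it takes over 72 s, if anything falls off the work surface, if the arm or the gripper's body presses on something with over 40 N, if the wrist force passes 120 N, or if a joint passes its speed limit or range.

## Working session

There is one attempt and no reset: what is moved stays moved. The work goes in short steps, Python scripts to look and compute and a shell command to move; the robot and the scene stay as the last step left them, time stands still between calls to the robot, and variables do not carry over. Pictures are saved under pics/ and viewed, at most 10 in all, crops included, and the job is handed in when it is done.

```bash
mkdir -p pics
cat > h.py <<'E'
import numpy as np, cv2
from rig import r
from scipy.spatial.transform import Rotation as R
def pts(f):
    z=f["range_z"]; v,u=np.indices(z.shape)
    P=np.stack([(u-f["cx"])/f["fx"]*z,(v-f["cy"])/f["fy"]*z,z],-1)
    T=np.array(f["pose"]); W=P@T[:3,:3].T+T[:3,3]; W[z==0]=np.nan
    return W
def grab(n,tag):
    f=r.grab_frame(n); cv2.imwrite(f"pics/{tag}.png",f["color"]); np.savez(f"pics/{tag}.npz",**f); return f
E
python3 - <<'E'
from h import *
for n in ("scene","side"):
    f=grab(n,n+"0"); print(n,np.round(f["pose"],3).tolist(),f["fx"])
print(r.get_obs())
E
```

```text
scene [[0.529, 0.546, -0.65, 1.372], [0.849, -0.344, 0.401, -0.48], [-0.005, -0.764, -0.646, 0.845], [0.0, 0.0, 0.0, 1.0]] 445.77908719104045
side [[0.991, -0.079, 0.11, 0.473], [-0.134, -0.678, 0.723, -0.993], [0.018, -0.731, -0.683, 0.975], [0.0, 0.0, 0.0, 1.0]] 443.1999549339902
{'time': 0.1, 'joint_positions': array([ 4.21195342e-06,  3.14175929e-01, -4.79564149e-02,  1.21021836e+00,
       -6.84971502e-06,  1.57084276e+00]), 'dq': array([ 1.13848936e-03,  1.63564960e-03,  1.68315937e-03,  9.59611753e-04,
        1.12582342e-05, -2.60401768e-04]), 'joint_efforts': array([ 9.99693766e-04, -5.40766132e+01,  3.40542591e+01,  1.10156229e-02,
        1.53784813e-04, -8.18082242e-06]), 'eef_pos': array([5.99481911e-01, 2.58419183e-07, 2.30518370e-01]), 'tool_rot': array([ 7.07121493e-01,  7.07091642e-01, -5.51990383e-04, -5.47119073e-04]), 'force': array([ 1.01360782, -0.12010423, -0.78645439]), 'torque': array([ 0.059102  , -0.01976971,  0.04911239]), 'gripper_force': 0.0, 'finger_gap': 0.9986454901325}
```

View pics/scene0.png

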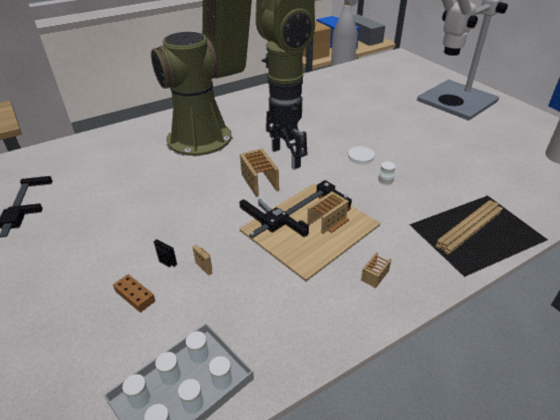

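View pics/side0.png

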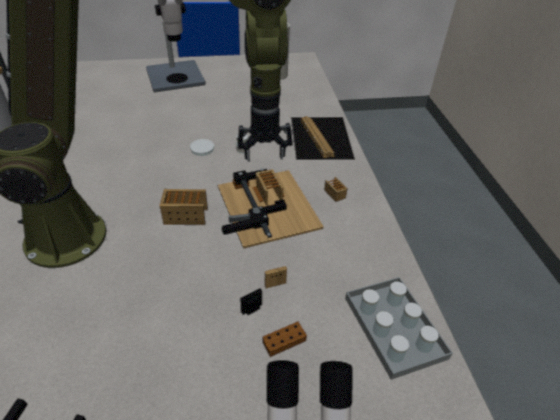

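The scene picture shows the middle-sized cage on the board at (328,212). Its look-alikes are a large cage at (260,168) and a small one at (375,270). The wooden panel is at (203,259), with a black look-alike at (165,252). The side view agrees: panel (275,277), black one (251,301), cage (268,187). I choose the wooden panel and the cage on the board.

Run:
```python
from h import *
crops=[]
for n,pc,b in (("scene0",(203,259),(310,225)),("side0",(275,277),(268,205))):
    f=dict(np.load(f"pics/{n}.npz")); W=pts(f); z=W[...,2]
    hsv=cv2.cvtColor(f["color"],cv2.COLOR_BGR2HSV)
    for q in (pc,): print(n,"panel px",np.round(W[q[1],q[0]],3), "hsv",hsv[q[1],q[0]])
    u,v=pc; s=np.zeros(z.shape,bool); s[v-22:v+22,u-18:u+18]=1
    m=s&(z>0.012)&(z<0.09)&(hsv[...,1]>80)
    P=W[m]; print(n,"panel n",len(P),P.min(0),P.max(0),P.mean(0))
    t=P[P[:,2]>P[:,2].max()-0.006]; print(" top",len(t),t.mean(0),cv2.minAreaRect((t[:,:2]*1000).astype(np.float32)))
    # board: wood colour on z=.012
    s=(abs(z-0.012)<0.006)&(hsv[...,1]>70)&(hsv[...,0]<25)
    s&=(np.hypot(W[...,0]-W[b[1],b[0],0],W[...,1]-W[b[1],b[0],1])<.25)
    s=cv2.morphologyEx(s.astype(np.uint8),cv2.MORPH_OPEN,np.ones((3,3)))
    k,l,st,_=cv2.connectedComponentsWithStats(s); i=1+np.argmax(st[1:,4]); B=W[l==i]
    print(" board",len(B),cv2.minAreaRect((B[:,:2]*1000).astype(np.float32)),B[:,2].mean())
    g=f["color"]; 
    c1=cv2.resize(g[v-45:v+45,u-60:u+60],(400,300),interpolation=2); c2=cv2.resize(g[b[1]-60:b[1]+60,b[0]-80:b[0]+80],(400,300),interpolation=2)
    crops.append(np.hstack([c1,c2]))
cv2.imwrite("pics/crop0.png",np.vstack(crops))
```

```text
scene0 panel px [ 0.619 -0.254  0.052] hsv [19 97 84]
scene0 panel n 285 [ 0.57363897 -0.26188648  0.01240414] [ 0.63197532 -0.23531145  0.06384136] [ 0.60803049 -0.25206233  0.04431752]
 top 88 [ 0.60284289 -0.25141861  0.06126721] ((601.5846557617188, -251.16534423828125), (55.97972106933594, 13.047356605529785), 10.533414840698242)
 board 3822 ((649.1883544921875, 69.24301147460938), (203.99478149414062, 303.4765319824219), 11.403355598449707) 0.011323456163328685
side0 panel px [ 0.596 -0.257  0.042] hsv [ 18 136  77]
side0 panel n 325 [ 0.54014089 -0.32688114  0.0123086 ] [ 0.62652545 -0.24008636  0.06646148] [ 0.59452624 -0.25642656  0.0434834 ]
 top 71 [ 0.59615092 -0.25216711  0.06279125] ((575.2022094726562, -269.1128845214844), (108.8239517211914, 33.28218078613281), 39.46773147583008)
 board 2289 ((616.4196166992188, 63.949981689453125), (259.65374755859375, 303.03802490234375), 12.118502616882324) 0.012348665164175663
```

View pics/crop0.png

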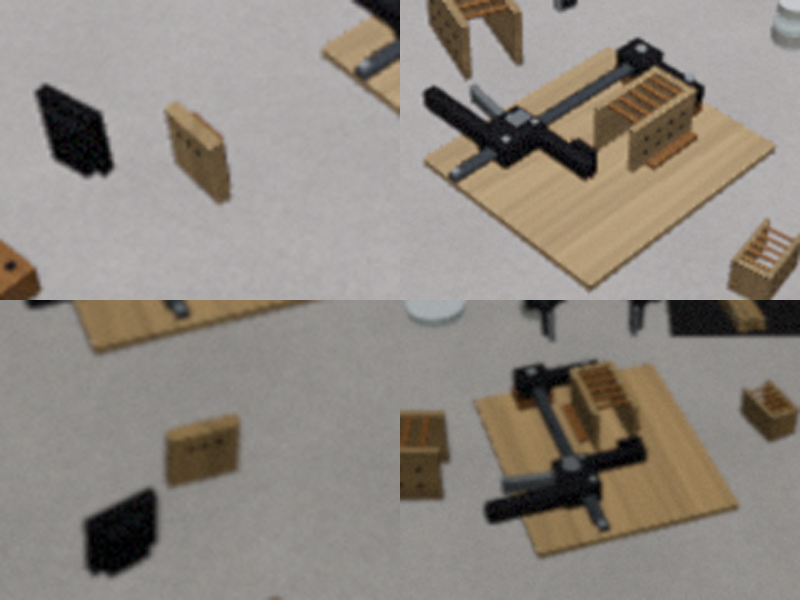

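The crop confirms the choice. The wooden panel's plug faces the board (+y), and the cage mouth faces the sliding jaw. The board is at about (0.616, 0.065) with yaw about 12°; the panel is at about (0.60, -0.25) with yaw about 10°. Now I'll move above the panel.

```bash
python3 -m creep '{"offset":[[-5,0,0],[-5,0,0],[-5,0,0],[-5,0,0],[-3,0,0],[0,0,0],[0,0,0]],"rot":[[0,0,-5],[0,0,-5],[0,0,0],[0,0,0],[0,0,0],[0,0,0],[0,0,0]]}' 1
python3 - <<'E'
from h import *
f=grab("wrist","w1"); W=pts(f); z=W[...,2]; o=r.get_obs(); print(o["eef_pos"],R.from_quat(o["tool_rot"]).as_matrix().round(3).tolist())
print(np.round(f["pose"],3).tolist())
hsv=cv2.cvtColor(f["color"],cv2.COLOR_BGR2HSV)
m=(z>0.055)&(z<.07)&(hsv[...,2]>50)&(abs(W[...,0]-.6)<.06)&(abs(W[...,1]+.25)<.06)
k,l,st,c=cv2.connectedComponentsWithStats(m.astype(np.uint8))
for i in range(1,k):
    if st[i,4]>50: P=W[l==i]; print(st[i],P.mean(0),cv2.minAreaRect((P[:,:2]*1000).astype(np.float32)))
E
```

```text
time: 0.98
eef_pos: [0.6265, -0.2272, 0.2308]
tool_rot: [0.643, 0.766, 0.0, -0.001]
force: [1.0, 0.3, -0.6]
finger_gap: 1.001
gripper_force: 0.0
[ 0.62666617 -0.22679438  0.23103912] [[-0.174, 0.985, -0.001], [0.985, 0.174, 0.001], [0.001, -0.001, -1.0]]
[[0.985, 0.168, 0.045, 0.614], [0.174, -0.949, -0.263, -0.16], [-0.002, 0.267, -0.964, 0.372], [0.0, 0.0, 0.0, 1.0]]
[207 202  68  15 931] [ 0.5989158  -0.2478116   0.06070296] ((598.701416015625, -248.16500854492188), (59.75475311279297, 12.382540702819824), 10.173495292663574)
```

View pics/w1.png

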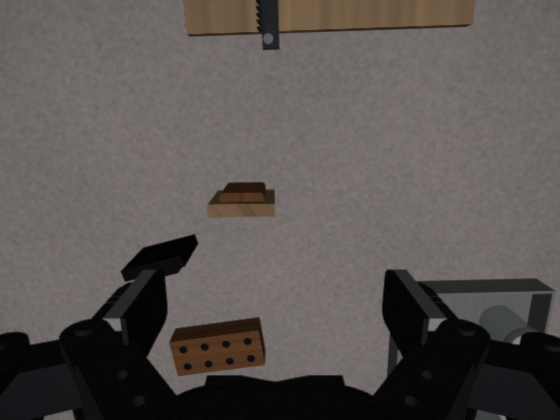

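The wrist view shows the panel's top at (242,207), 60 x 12 mm as expected. The black look-alike is close by at (160,256). I'll check finger clearance against it.

Run:
```python
from h import *
f=dict(np.load("pics/w1.npz")); W=pts(f); o=r.get_obs()
a=np.radians(10.2); c=np.array([.5987,-.2482]); ex=np.array([np.cos(a),np.sin(a)]); ey=np.array([-ex[1],ex[0]])
P=W[225:285,115:205].reshape(-1,3); P=P[(P[:,2]>.02)&(P[:,2]<.075)]; q=(P[:,:2]-c)
print("decoy panel-frame x",np.percentile(q@ex,[0,2,50,98,100]).round(3),"y",np.percentile(q@ey,[0,2,50,98,100]).round(3))
s=q@ex; print("y max where x>-62mm:",(q@ey)[s>-.062].max() if (s>-.062).any() else None)
M=R.from_quat(o["tool_rot"]).as_matrix()
t=np.array([*(c-.002*ey),.12]); print("tool offset cm",(M.T@(t-o["eef_pos"])*100).round(2))
```

```text
decoy panel-frame x [-0.114 -0.112 -0.077 -0.054 -0.053] y [-0.069 -0.066 -0.052 -0.043 -0.042]
y max where x>-62mm: -0.04230746286987943
tool offset cm [-1.83 -3.12 11.1 ]
```

```bash
python3 -m creep '{"offset":[[-1.83,-3.12,3],[0,0,5],[0,0,5],[0,0,4],[0,0,3],[0,0,1.5],[0,0,0]],"rot":[[0,0,0],[0,0,0],[0,0,0],[0,0,0],[0,0,0],[0,0,0],[0,0,0]]}' 1
python3 -m creep '{"offset":[[0,0,0],[0,0,0],[0,0,0],[0,0,0],[0,0,0],[0,0,0],[0,0,0]],"rot":[[0,0,0],[0,0,0],[0,0,0],[0,0,0],[0,0,0],[0,0,0],[0,0,0]]}' 0.4 25
python3 - <<'E'
from h import *
print(r.get_obs()["finger_gap"]*85)
E
```

```text
time: 1.9
eef_pos: [0.5989, -0.2502, 0.0158]
tool_rot: [0.642, 0.766, -0.0, -0.001]
force: [-0.5, -0.2, 0.1]
finger_gap: 0.998
gripper_force: 0.0
time: 2.78
eef_pos: [0.6008, -0.2518, 0.0181]
tool_rot: [0.643, 0.766, 0.001, 0.001]
force: [-1.1, 0.3, 6.1]
finger_gap: 0.699
gripper_force: 27.7
59.429945803958454
```

```bash
python3 -m creep '{"offset":[[0,0,-2],[0,0,-5],[0,0,-6],[0,0,-5],[5,0,0],[5,0,0],[5,0,0],[5,0,0],[0,0,0],[0,0,0]],"rot":[[0,0,0],[0,0,0],[0,0,0],[0,0,0],[0,0,-2],[0,0,0],[0,0,0],[0,0,0],[0,0,0],[0,0,0]]}'
python3 - <<'E'
from h import *
f=grab("wrist","w2"); o=r.get_obs(); print(o["eef_pos"],o["finger_gap"]*85)
E
```

```text
time: 4.03
eef_pos: [0.5597, -0.0555, 0.1967]
tool_rot: [0.629, 0.777, 0.0, 0.0]
force: [0.7, -0.5, -0.9]
finger_gap: 0.699
gripper_force: 27.4
[ 0.55984674 -0.0560635   0.1965688 ] 59.272151118673975
```

View pics/w2.png

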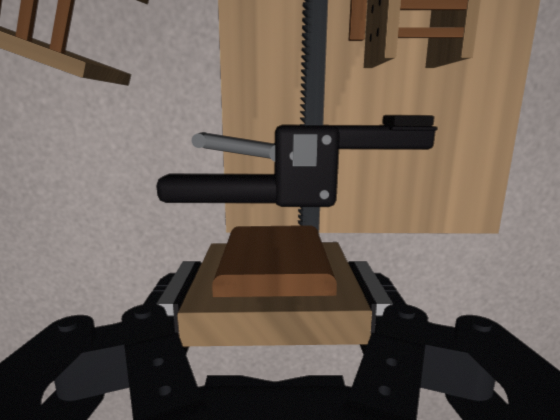

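The wrist view shows the panel held. Cage wall ends are at about (382,65) and (467,58), the pad at (410,121), the head box at (306,165), the grip bar at (220,188) and the grey trigger at (235,147). I'll measure these in world coordinates.

Run:
```python
from h import *
f=dict(np.load("pics/w2.npz")); W=pts(f); z=W[...,2]; hsv=cv2.cvtColor(f["color"],cv2.COLOR_BGR2HSV)
# board yaw from left & near edges
m=(abs(z-.012)<.004)&(hsv[...,1]>60)
m[:, :205]=0; m[240:]=0
L=[]
for v in range(10,120,3):
    u=np.where(m[v,200:290])[0]
    if len(u): L.append(W[v,200+u[0],:2])
L=np.array(L); vx,vy,x0,y0=cv2.fitLine(L.astype(np.float32),cv2.DIST_HUBER,0,.01,.01).ravel(); print("left edge yaw",np.degrees(np.arctan2(-vx*np.sign(vy),abs(vy))), L.mean(0))
E_=[]
for u in range(345,490,3):
    v=np.where(m[:,u])[0]
    if len(v): E_.append(W[v[-1],u,:2])
E_=np.array(E_); vx,vy,_,_=cv2.fitLine(E_.astype(np.float32),cv2.DIST_HUBER,0,.01,.01).ravel(); yaw=np.arctan2(vy*np.sign(vx),abs(vx)); print("near edge yaw",np.degrees(yaw),E_.mean(0))
a=yaw if abs(np.degrees(yaw)-12)<1.5 else np.radians(12)
ex=np.array([np.cos(a),np.sin(a)]); ey=np.array([-ex[1],ex[0]])
X0=L@ex; Y0=E_@ey; ox=np.median(X0)+.13; oy=np.median(Y0)+.15; O=ox*ex+oy*ey; print("board origin",O)
B=np.stack([W[...,:2]@ex-ox,W[...,:2]@ey-oy,z],-1)
def rep(n,mm):
    P=B[mm]; print(n,len(P),"x",np.percentile(P[:,0],[1,50,99]).round(4),"y",np.percentile(P[:,1],[1,50,99]).round(4),"z",np.percentile(P[:,2],[1,50,99]).round(4))
    return P
reg=lambda v0,v1,u0,u1:np.pad(np.ones((v1-v0,u1-u0),bool),((v0,420-v1),(u0,560-u1)))
rep("L wall top",reg(0,72,360,402)&(z>.069)&(z<.08))
rep("R wall top",reg(0,72,430,480)&(z>.069)&(z<.08))
rep("head box",reg(115,215,270,342)&(z>.05))
rep("jaw pad",reg(110,132,380,440)&(z>.03))
rep("jaw arm",reg(125,150,345,430)&(z>.03))
rep("grip",reg(170,205,155,270)&(z>.03))
rep("trigger",reg(125,165,185,272)&(z>.03))
for u,v in((385,50),(388,62),(460,40),(470,55),(410,117),(410,121)): print((u,v),B[v,u].round(4))
np.savez("board.npz",a=a,O=O)
o=r.get_obs();q=o["eef_pos"][:2]-O; print("tcp in board",q@ex,q@ey)
```

```text
left edge yaw 11.696519 [0.49262996 0.03869079]
near edge yaw 12.109861 [ 0.70053605 -0.06864314]
board origin [0.61942049 0.0673465 ]
L wall top 820 x [-0.0104 -0.0064  0.0001] y [-0.0038  0.0135  0.0304] z [0.0693 0.0727 0.0746]
R wall top 1505 x [0.0185 0.0418 0.0496] y [-0.0034  0.0147  0.0308] z [0.0692 0.0722 0.0742]
head box 5389 x [-0.0874 -0.061  -0.035 ] y [-0.1111 -0.0787 -0.0494] z [0.0543 0.0607 0.0635]
jaw pad 897 x [-0.0035  0.0147  0.0355] y [-0.0539 -0.0482 -0.042 ] z [0.0333 0.0604 0.0639]
jaw arm 2032 x [-0.0303  0.0014  0.0331] y [-0.0668 -0.0576 -0.0493] z [0.0515 0.0557 0.0635]
grip 3268 x [-0.1767 -0.1331 -0.0897] y [-0.1098 -0.0973 -0.0887] z [0.0375 0.057  0.0593]
trigger 1240 x [-0.1471 -0.1173 -0.0873] y [-0.073  -0.0635 -0.0556] z [0.0386 0.0543 0.0563]
(385, 50) [-0.0098  0.0006  0.0723]
(388, 62) [0.0112 0.0006 0.0096]
(460, 40) [0.042  0.0074 0.0682]
(470, 55) [ 0.0479 -0.0027  0.0727]
(410, 117) [ 0.0156 -0.0435  0.0608]
(410, 121) [ 0.0155 -0.0463  0.0619]
tcp in board -0.08413785853141488 -0.10816598522267086
```

Run:
```python
from h import *
f=dict(np.load("pics/w2.npz")); W=pts(f); o=r.get_obs(); b=np.load("board.npz"); a=float(b["a"]);O=b["O"]
M=R.from_quat(o["tool_rot"]).as_matrix(); T=(W-o["eef_pos"])@M
reg=T[225:345,180:372].reshape(-1,3); h=-reg[:,2]
reg=reg[(h>0)&(h<.08)]
h=-reg[:,2]; print("top height above tcp",np.percentile(h,[50,90,98,99.5]))
F=reg[(h>np.percentile(h,98)-.004)]
print("flange n",len(F),"x",np.percentile(F[:,0],[1,50,99]),"y",np.percentile(F[:,1],[1,50,99]),cv2.minAreaRect((F[:,:2]*1000).astype(np.float32)))
# panel origin in tool frame
x1=np.percentile(F[:,0],98.5); x0=np.percentile(F[:,0],1.5); po=np.array([(x0+x1)/2+.006,(F[:,1].min()+F[:,1].max())/2,-np.percentile(h,98)+.062]); print("panel origin in tool",po)
ex=np.array([np.cos(a),np.sin(a)]); ey=np.array([-ex[1],ex[0]])
tgt=np.array([*(O+.0198*ex+(-.0038-.0145)*ey),.012+.001])
print("tool offset cm to pre-insert:",((M.T@(tgt-o["eef_pos"])-po)*100).round(2), "yaw tool",np.degrees(np.arctan2(M[1,1],M[0,1])))
```

```text
top height above tcp [0.03404567 0.04324289 0.04381804 0.0442481 ]
flange n 7235 x [-0.00172364  0.00512556  0.01067097] y [-0.02927064  0.00020547  0.02880343] ((8.157365798950195, -0.1497669219970703), (60.45343780517578, 21.24847412109375), 89.646240234375)
panel origin in tool [ 0.01042038 -0.00010451  0.01818196]
tool offset cm to pre-insert: [ 7.98 10.37 16.54] yaw tool 11.964226244985703
```

```bash
python3 -m creep '{"offset":[[4,5,0],[3.98,5.37,0],[0,0,4],[0,0,4],[0,0,3],[0,0,2],[0,0,0],[0,0,0]],"rot":[[0,0,0],[0,0,0],[0,0,0],[0,0,0],[0,0,0],[0,0,0],[0,0,0],[0,0,0]]}'
python3 - <<'E'
from h import *
f=grab("wrist","w3"); o=r.get_obs(); print(o["eef_pos"],R.from_quat(o["tool_rot"]).as_matrix().round(3).tolist(),o["force"])
E
```

```text
time: 5.08
eef_pos: [0.6414, 0.039, 0.0671]
tool_rot: [0.63, 0.777, 0.0, 0.0]
force: [-0.0, -0.8, -0.3]
finger_gap: 0.701
gripper_force: 27.7
[0.64168104 0.03926332 0.06753859] [[-0.207, 0.978, 0.002], [0.978, 0.207, 0.0], [-0.0, 0.002, -1.0]] [-0.4124506   0.19693703  0.28937268]
```

View pics/w3.png

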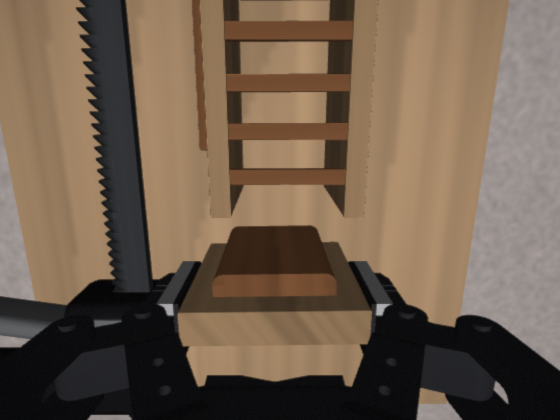

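The panel hangs just in front of the mouth. The wall ends are at (219,215) and (355,215), and the plug's front edge runs from (237,228) to (322,228). I'll measure the walls in the tool frame.

Run:
```python
from h import *
f=dict(np.load("pics/w3.npz")); W=pts(f); z=W[...,2]; o=r.get_obs()
M=R.from_quat(o["tool_rot"]).as_matrix(); T=(W-o["eef_pos"])@M
C=[]
for n,u0,u1 in (("L",195,240),("R",335,385)):
    s=np.zeros(z.shape,bool); s[60:225,u0:u1]=1; s&=(z>.0695)&(z<.08)
    P=T[s]; 
    print(n,len(P),"z",np.median(W[s][:,2]).round(4),"mouth x",np.percentile(P[:,0],[.5,1,2]).round(4))
    L=[]
    for v in range(90,212,3):
        u=np.where(s[v])[0]
        if len(u)>8: L.append([T[v,u[0],0],T[v,u[0],1],T[v,u[-1],1]])
    L=np.array(L); 
    p=np.polyfit(L[:,0],L[:,1 if n=="L" else 2],1); ins=np.median(L[:,2 if n=="L" else 1]); print(" outer edge slope deg",np.degrees(np.arctan(p[0])).round(2)," outer y",np.median(L[:,1 if n=="L" else 2]).round(4),"inner",ins.round(4))
# jaw/panel
reg=T[225:345,180:372].reshape(-1,3); h=-reg[:,2]; F=reg[(h>.040)&(h<.048)]
print("flange x",np.percentile(F[:,0],[1,98.5]),"y",np.percentile(F[:,1],[.5,99.5]))
```

```text
L 4099 z 0.0728 mouth x [0.0288 0.0291 0.0299]
 outer edge slope deg -0.22  outer y -0.0258 inner -0.018
R 4221 z 0.0727 mouth x [0.0288 0.0292 0.0299]
 outer edge slope deg -0.07  outer y 0.0337 inner 0.0258
flange x [-0.00244066  0.00956927] y [-0.02986458  0.02877316]
```

```bash
python3 -m creep '{"offset":[[0.4,0.42,0],[0,0,0],[0,0,1.5],[0,0,1.2],[0,0,0.8],[0,0,0],[0,0,0]],"rot":[[0,0,0],[0,0,0],[0,0,0],[0,0,0],[0,0,0],[0,0,0],[0,0,0]]}'
python3 - <<'E'
from h import *
f=grab("wrist","w4"); W=pts(f); z=W[...,2]; o=r.get_obs(); print(o["eef_pos"],o["force"])
M=R.from_quat(o["tool_rot"]).as_matrix(); T=(W-o["eef_pos"])@M
s=(abs(z-.0727)<.003)&(T[...,0]>.013)&(T[...,0]<.08)
s[:, :120]=0
for n,a in (("L",T[...,1]<-.0),("R",T[...,1]>.0)):
    P=T[s&a&(abs(abs(T[...,1])-.026)<.008)]; print(n,len(P),"mouth x",np.percentile(P[:,0],1),"y",np.percentile(P[:,1],[1,99]))
h=-T[...,2]; F=T[225:345,180:372].reshape(-1,3); F=F[(F[:,2]<-.040)&(F[:,2]>-.048)&(F[:,0]<.0125)]; print("flange",np.percentile(F[:,0],[1,98.5]),np.percentile(F[:,1],[.5,99.5]))
E
```

```text
time: 6.0
eef_pos: [0.6437, 0.0446, 0.0309]
tool_rot: [0.629, 0.777, -0.0, -0.0]
force: [-0.2, 0.3, -0.1]
finger_gap: 0.701
gripper_force: 27.8
[0.64370549 0.04462846 0.03102896] [ 0.74729749 -0.19915293 -0.08581591]
L 6874 mouth x 0.024380524505952492 y [-0.02887522 -0.01825971]
R 7333 mouth x 0.024479087838098053 y [0.01828301 0.0306363 ]
flange [-0.00191571  0.00979832] [-0.02962399  0.02883124]
```

View pics/w4.png

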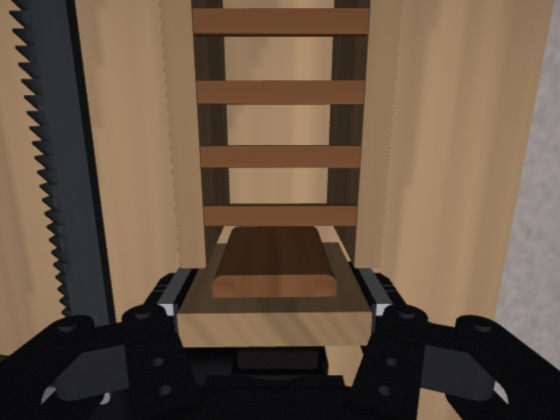

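The plug is aligned with the mouth: walls are symmetric within 1 mm and the gap is about 6 mm. The jaw is visible behind at (280,360). Inserting now.

```bash
python3 -m creep '{"offset":[[0.3,0.05,0],[0.3,0,0],[0.2,0,0],[0.15,0,0],[0.15,0,0],[0,0,0],[0,0,0]],"rot":[[0,0,0],[0,0,0],[0,0,0],[0,0,0],[0,0,0],[0,0,0],[0,0,0]]}'
python3 - <<'E'
from h import *
f=grab("wrist","w5"); W=pts(f); z=W[...,2]; o=r.get_obs(); print(o["eef_pos"],o["force"])
M=R.from_quat(o["tool_rot"]).as_matrix(); T=(W-o["eef_pos"])@M
s=(abs(z-.0727)<.003)&(T[...,0]<.06)
for n,g in (("L",-1),("R",1)):
    a=s&(abs(g*T[...,1]-.026)<.006)
    xs=np.sort(T[a][:,0]); d=np.diff(xs); i=d.argmax(); print(n,"largest x gap",xs[i].round(4),xs[i+1].round(4),"range",xs[0],xs[-1])
F=T[225:345,180:372].reshape(-1,3); F=F[(F[:,2]<-.040)&(F[:,2]>-.048)]; print("flange",np.percentile(F[:,0],1),np.percentile(F[:,1],[.5,99.5]))
E
```

```text
time: 6.92
eef_pos: [0.642, 0.0555, 0.0313]
tool_rot: [0.629, 0.777, 0.0, 0.0]
force: [0.3, -0.6, -0.9]
finger_gap: 0.702
gripper_force: 27.8
[0.6420083  0.05543687 0.03131254] [-0.3507475  -0.08624918 -0.57058964]
L largest x gap -0.0036 -0.0033 range -0.003567867789577661 0.05999917077825712
R largest x gap -0.0049 -0.0027 range -0.005846074480743948 0.0599960053828374
flange -0.0017154363611163563 [-0.02930766  0.0286965 ]
```

View pics/w5.png

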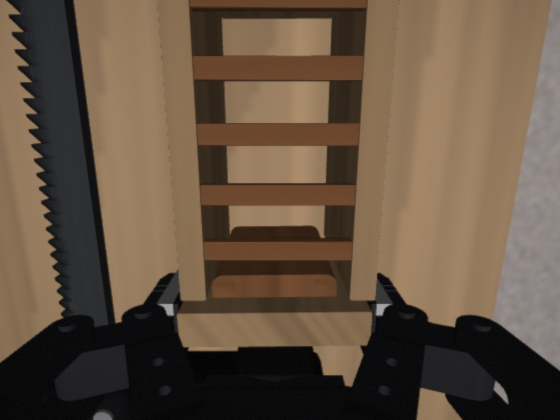

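The plug sits between the walls; the wall ends are at row 300 and the flange begins at about row 310. Releasing and retreating up.

```bash
python3 -m creep '{"offset":[[0,0,0.05],[0,0,0],[0,0,0],[0,0,0],[0,0,0],[0,0,0]],"rot":[[0,0,0],[0,0,0],[0,0,0],[0,0,0],[0,0,0],[0,0,0]]}' 0.9
python3 -m creep '{"offset":[[0,0,-2],[0,0,-4],[0,0,-5],[-2,-5,-4],[-3,-5,0],[-2,-3,0],[0,0,0],[0,0,0]],"rot":[[0,0,0],[0,0,0],[0,0,0],[0,0,0],[0,0,0],[0,0,0],[0,0,0],[0,0,0]]}' 1
python3 - <<'E'
from h import *
f=grab("wrist","w6"); o=r.get_obs(); print(o["eef_pos"],o["force"])
b=np.load("board.npz"); a=float(b["a"]);O=b["O"]; ex=np.array([np.cos(a),np.sin(a)]); ey=np.array([-ex[1],ex[0]]); q=o["eef_pos"][:2]-O; print("tcp board",q@ex,q@ey)
E
```

```text
time: 7.72
eef_pos: [0.642, 0.0555, 0.0308]
tool_rot: [0.629, 0.777, 0.0, -0.0]
force: [0.2, -0.1, -0.2]
finger_gap: 0.898
gripper_force: 0.0
time: 8.72
eef_pos: [0.5331, -0.0378, 0.1784]
tool_rot: [0.629, 0.777, 0.0, 0.0]
force: [0.3, 0.6, 0.5]
finger_gap: 0.999
gripper_force: 0.0
[ 0.53331517 -0.03748218  0.17819391] [ 0.01219031  0.85267326 -0.928983  ]
tcp board -0.10618091023720068 -0.08443217930036455
```

View pics/w6.png

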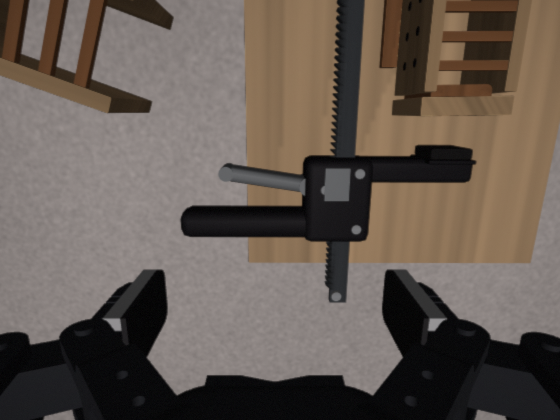

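The panel stands in the mouth at (452,103). The head is undisturbed: grip bar (245,221), trigger (262,178), pad (443,153). Now I'll work out the clearances and the pinch pose.

Run:
```python
from h import *
f=dict(np.load("pics/w6.npz")); W=pts(f); z=W[...,2]; o=r.get_obs()
b=np.load("board.npz"); a=float(b["a"]);O=b["O"]; ex=np.array([np.cos(a),np.sin(a)]); ey=np.array([-ex[1],ex[0]])
B=np.stack([(W[...,:2]-O)@ex,(W[...,:2]-O)@ey,z],-1)
def rep(n,v0,v1,u0,u1,z0,z1=.2):
    P=B[v0:v1,u0:u1].reshape(-1,3); P=P[(P[:,2]>z0)&(P[:,2]<z1)]; print(n,len(P),"x",np.percentile(P[:,0],[1,50,99]).round(4),"y",np.percentile(P[:,1],[1,50,99]).round(4),"z",np.percentile(P[:,2],[1,50,99]).round(4)); return P
rep("grip",200,242,178,300,.045); rep("trigger",160,195,215,295,.045); rep("box",150,245,304,372,.05)
P=rep("panel top",92,120,390,516,.069,.08); print(cv2.minAreaRect((P[:,:2]*1000).astype(np.float32)))
rep("pad",143,163,414,475,.05); rep("bigcage",0,115,0,175,.02)
for u in (235,250,270,290):
  for n,c in (("trig",slice(155,200)),("grip",slice(200,242))):
    q=B[c,u]; q=q[q[:,2]>.05]; print(n,u,q.min(0).round(4),q.max(0).round(4))
print(o["joint_positions"].round(3))
```

```text
grip 3381 x [-0.1771 -0.1329 -0.0889] y [-0.1086 -0.0966 -0.0886] z [0.0459 0.057  0.0592]
trigger 1192 x [-0.1472 -0.1199 -0.0924] y [-0.0722 -0.063  -0.0554] z [0.0461 0.0543 0.0563]
box 5507 x [-0.0846 -0.0611 -0.0367] y [-0.111  -0.0779 -0.0494] z [0.0533 0.0607 0.0635]
panel top 1775 x [-0.011   0.0183  0.048 ] y [-0.0188 -0.0131 -0.0069] z [0.0705 0.0728 0.0744]
((18.797229766845703, -12.851042747497559), (60.70629119873047, 11.964265823364258), 0.06284090131521225)
pad 798 x [-0.004   0.0157  0.0335] y [-0.0519 -0.0465 -0.0416] z [0.0504 0.0604 0.0636]
bigcage 7872 x [-0.2801 -0.236  -0.1879] y [-0.0152  0.0172  0.0558] z [0.0228 0.0787 0.0814]
trig 235 [-0.1363 -0.066   0.0502] [-0.1358 -0.0561  0.0556]
grip 235 [-0.1373 -0.1086  0.0524] [-0.1366 -0.0887  0.0592]
trig 250 [-0.1253 -0.0688  0.0511] [-0.1248 -0.058   0.0566]
grip 250 [-0.1257 -0.1082  0.0513] [-0.1253 -0.089   0.059 ]
trig 270 [-0.1102 -0.07    0.0515] [-0.1102 -0.0605  0.0563]
grip 270 [-0.1104 -0.1085  0.0511] [-0.1103 -0.0891  0.0593]
trig 290 [-0.0954 -0.0734  0.0517] [-0.0952 -0.0626  0.0555]
grip 290 [-0.0952 -0.1084  0.051 ] [-0.095  -0.0891  0.0593]
[-0.07   0.219 -0.295  1.056  0.     1.291]
```

Panel plug is 4.9 mm in and square (step 1 conditions met). grip_mid is at about board (-0.132, -0.0825). Turning the tool -90° and going down over it.

```bash
python3 -m creep '{"offset":[[0,0,0],[0,0,0],[0,0,0],[0,0,0],[0,0,0],[0,0,0],[0,0,0],[0,0,0],[0,0,0],[2.6,0.2,0]],"rot":[[0,0,-10],[0,0,-10],[0,0,-10],[0,0,-10],[0,0,-10],[0,0,-10],[0,0,-10],[0,0,-10],[0,0,-10],[0,0,0]]}' 1 20
cat > st.py <<'E'
from h import *
b=np.load("board.npz"); a=float(b["a"]);O=b["O"]; ex=np.array([np.cos(a),np.sin(a)]); ey=np.array([-ex[1],ex[0]])
o=r.get_obs(); q=o["eef_pos"][:2]-O; M=R.from_quat(o["tool_rot"]).as_matrix(); F=o["force"][:2]
print("t %.2f tcp board mm x %.1f y %.1f z %.1f yaw %.1f | gap mm %.1f grip N %.1f | F board x %.1f y %.1f z %.1f"%(o["time"],q@ex*1e3,q@ey*1e3,o["eef_pos"][2]*1e3,np.degrees(np.arctan2(M[1,1],M[0,1])),o["finger_gap"]*85,o["gripper_force"],F@ex,F@ey,o["force"][2]))
E
python3 st.py
```

```text
time: 10.02
eef_pos: [0.5086, -0.0404, 0.1777]
tool_rot: [-0.106, 0.994, 0.0, 0.0]
force: [-0.5, 0.1, 0.2]
finger_gap: 1.001
gripper_force: 0.0
t 10.03 tcp board mm x -131.0 y -82.1 z 177.7 yaw 102.2 | gap mm 85.1 grip N 0.0 | F board x -0.4 y 0.2 z 0.2
```

```bash
python3 -m creep '{"offset":[[0,0,5],[0,0,5],[0,0,3],[0,0,2.6],[0,0,0],[0,0,0]],"rot":[[0,0,0],[0,0,0],[0,0,0],[0,0,0],[0,0,0],[0,0,0]]}' 1 20 >/dev/null; python3 st.py
python3 -m creep '{"offset":[[0,0,0],[0,0,0],[0,0,0],[0,0,0],[0,0,0],[0,0,0],[0,0,0],[0,0,0]],"rot":[[0,0,0],[0,0,0],[0,0,0],[0,0,0],[0,0,0],[0,0,0],[0,0,0],[0,0,0]]}' 0.6 20 >/dev/null; python3 st.py
python3 -m creep '{"offset":[[0,0,0],[0,0,0],[0,0,0],[0,0,0],[0,0,0]],"rot":[[0,0,0],[0,0,0],[0,0,0],[0,0,0],[0,0,0]]}' 0.47 20 >/dev/null; python3 st.py
```

```text
t 10.78 tcp board mm x -132.0 y -82.5 z 22.7 yaw 102.0 | gap mm 85.1 grip N 0.0 | F board x -0.4 y -0.8 z 0.1
t 11.78 tcp board mm x -132.3 y -83.0 z 22.4 yaw 102.0 | gap mm 51.0 grip N 3.7 | F board x 2.1 y -5.0 z 4.5
t 12.40 tcp board mm x -132.3 y -83.8 z 22.8 yaw 102.0 | gap mm 40.2 grip N 6.4 | F board x 1.0 y -6.6 z 8.8
```

```bash
python3 -m creep '{"offset":[[0,0,0],[0,0,0],[0,0,0],[0,0,0],[0,0,0]],"rot":[[0,0,0],[0,0,0],[0,0,0],[0,0,0],[0,0,0]]}' 0.85 20 >/dev/null; python3 st.py
cat > pad.py <<'E'
from st import *
for n in ("scene","side"):
    f=grab(n,n+"_t%d"%(o["time"]*100)); W=pts(f); z=W[...,2]; hsv=cv2.cvtColor(f["color"],cv2.COLOR_BGR2HSV)
    x=(W[...,:2]-O)@ex; y=(W[...,:2]-O)@ey
    s=(hsv[...,2]<60)&(z>.05)&(z<.07)&(x>.008)&(x<.04)&(y>-.12)&(y<-.005)&(hsv[...,1]<110)
    t=(z>.066)&(z<.08)&(x>-.008)&(x<.047)&(y>-.04)&(y<-.0)
    bx=(hsv[...,2]<90)&(z>.055)&(z<.07)&(x>-.083)&(x<-.04)&(y>-.14)&(y<.0)
    for k,m in (("pad",s),("panel top",t),("box",bx)): print(n,k,m.sum(),np.percentile(y[m]*1e3,[2,50,90,98]).round(1) if m.any() else "")
E
python3 pad.py
```

```text
t 13.03 tcp board mm x -133.3 y -82.6 z 22.0 yaw 102.0 | gap mm 72.0 grip N 0.0 | F board x -0.0 y -0.1 z -0.0
t 13.03 tcp board mm x -133.3 y -82.6 z 22.0 yaw 102.0 | gap mm 72.0 grip N 0.0 | F board x -0.0 y -0.1 z -0.0
scene pad 93 [-63.6 -51.9 -40.6 -38.5]
scene panel top 109 [-23.9 -17.9  -6.5  -1.8]
scene box 196 [-109.9  -86.   -59.3  -48.3]
side pad 50 [-61.9 -48.2 -38.6 -34.2]
side panel top 77 [-19.9 -15.1  -7.   -2.3]
side box 207 [-106.6  -81.2  -52.4  -46. ]
```

```bash
python3 -m creep '{"offset":[[0,0.55,0],[0,0,0],[0,0,0],[0,0,0],[0,0,0],[0,0,0],[0,0,0],[0,0,0]],"rot":[[0,0,0],[0,0,0],[0,0,0],[0,0,0],[0,0,0],[0,0,0],[0,0,0],[0,0,0]]}' 0.47 20 >/dev/null; python3 st.py
python3 -m creep '{"offset":[[0,0,0],[0,0,0],[0,0,0],[0,0,0]],"rot":[[0,0,0],[0,0,0],[0,0,0],[0,0,0]]}' 0.8 20 >/dev/null; python3 st.py
python3 -m creep '{"offset":[[0,0.55,0],[0,0,0],[0,0,0],[0,0,0],[0,0,0],[0,0,0],[0,0,0],[0,0,0]],"rot":[[0,0,0],[0,0,0],[0,0,0],[0,0,0],[0,0,0],[0,0,0],[0,0,0],[0,0,0]]}' 0.47 20 >/dev/null; python3 st.py
python3 -m creep '{"offset":[[0,0,0],[0,0,0],[0,0,0],[0,0,0]],"rot":[[0,0,0],[0,0,0],[0,0,0],[0,0,0]]}' 0.8 20 >/dev/null; python3 st.py; python3 pad.py
```

```text
t 14.12 tcp board mm x -132.7 y -77.7 z 22.9 yaw 102.0 | gap mm 39.8 grip N 4.8 | F board x -2.4 y -2.6 z 7.0
t 14.62 tcp board mm x -133.2 y -76.9 z 21.9 yaw 102.0 | gap mm 68.2 grip N 1.2 | F board x 0.2 y 2.0 z -1.7
t 15.62 tcp board mm x -132.9 y -71.9 z 22.2 yaw 102.0 | gap mm 40.0 grip N 3.7 | F board x -1.2 y -0.6 z 5.3
t 16.12 tcp board mm x -133.4 y -71.5 z 21.8 yaw 102.0 | gap mm 68.0 grip N 0.9 | F board x 0.5 y 2.0 z -1.8
t 16.12 tcp board mm x -133.4 y -71.5 z 21.8 yaw 102.0 | gap mm 68.0 grip N 0.9 | F board x 0.5 y 2.0 z -1.8
scene pad 90 [-52.3 -39.6 -28.  -23.5]
scene panel top 105 [-24.7 -18.2  -6.1  -1.5]
scene box 180 [-97.9 -75.5 -47.8 -41.7]
side pad 57 [-49.1 -36.8 -25.9 -21.6]
side panel top 79 [-21.1 -16.3  -6.8  -2.3]
side box 207 [-94.4 -68.8 -40.5 -35.1]
```

```bash
python3 -m creep '{"offset":[[0,0.65,0],[0,0,0],[0,0,0],[0,0,0],[0,0,0],[0,0,0]],"rot":[[0,0,0],[0,0,0],[0,0,0],[0,0,0],[0,0,0],[0,0,0]]}' 0.55 20 >/dev/null; python3 st.py
python3 -m creep '{"offset":[[0,0,0],[0,0,0],[0,0,0],[0,0,0]],"rot":[[0,0,0],[0,0,0],[0,0,0],[0,0,0]]}' 0.47 20 >/dev/null; python3 st.py
python3 -m creep '{"offset":[[0,0,0],[0,0,0],[0,0,0],[0,0,0]],"rot":[[0,0,0],[0,0,0],[0,0,0],[0,0,0]]}' 0.85 20 >/dev/null; python3 st.py; python3 pad.py
```

```text
t 16.98 tcp board mm x -132.7 y -65.1 z 22.2 yaw 102.0 | gap mm 46.6 grip N 1.8 | F board x 0.9 y -0.4 z 1.5
t 17.48 tcp board mm x -132.8 y -65.4 z 22.4 yaw 102.0 | gap mm 40.2 grip N 4.0 | F board x -0.4 y -0.9 z 5.7
t 17.98 tcp board mm x -133.2 y -65.3 z 22.0 yaw 102.0 | gap mm 72.4 grip N 0.0 | F board x -0.2 y 1.1 z -0.1
t 17.98 tcp board mm x -133.2 y -65.3 z 22.0 yaw 102.0 | gap mm 72.4 grip N 0.0 | F board x -0.2 y 1.1 z -0.1
scene pad 95 [-45.7 -32.9 -22.3 -20. ]
scene panel top 100 [-21.  -15.4  -6.   -1.5]
scene box 183 [-91.1 -69.6 -42.3 -32. ]
side pad 47 [-42.4 -31.6 -23.  -18.2]
side panel top 79 [-24.9 -13.   -5.5  -1.9]
side box 200 [-87.2 -62.8 -34.7 -29.7]
```

```bash
python3 -m creep '{"offset":[[0,0.65,0],[0,0,0],[0,0,0],[0,0,0]],"rot":[[0,0,0],[0,0,0],[0,0,0],[0,0,0]]}' 0.61 20 >/dev/null; python3 st.py
python3 -m creep '{"offset":[[0,0,0],[0,0,0],[0,0,0]],"rot":[[0,0,0],[0,0,0],[0,0,0]]}' 0.58 20 >/dev/null; python3 st.py
python3 -m creep '{"offset":[[0,0,0],[0,0,0],[0,0,0]],"rot":[[0,0,0],[0,0,0],[0,0,0]]}' 0.56 20 >/dev/null; python3 st.py
```

```text
t 18.57 tcp board mm x -133.0 y -58.2 z 22.1 yaw 102.0 | gap mm 51.8 grip N 1.4 | F board x -1.4 y 1.6 z 1.5
t 18.95 tcp board mm x -133.1 y -58.9 z 22.2 yaw 102.0 | gap mm 49.5 grip N 3.9 | F board x -1.7 y -0.3 z 5.9
t 19.32 tcp board mm x -133.0 y -59.1 z 22.2 yaw 102.0 | gap mm 47.8 grip N 4.5 | F board x -2.0 y 0.2 z 5.8
```

```bash
python3 -m creep '{"offset":[[0,0,0],[0,0,0],[0,0,0]],"rot":[[0,0,0],[0,0,0],[0,0,0]]}' 0.54 20 >/dev/null; python3 st.py
python3 -m creep '{"offset":[[0,0,0],[0,0,0],[0,0,0]],"rot":[[0,0,0],[0,0,0],[0,0,0]]}' 0.52 20 >/dev/null; python3 st.py
```

```text
t 19.70 tcp board mm x -133.0 y -59.2 z 22.3 yaw 102.0 | gap mm 46.0 grip N 5.5 | F board x -2.1 y -1.8 z 6.8
t 20.07 tcp board mm x -133.1 y -59.4 z 22.5 yaw 102.0 | gap mm 44.5 grip N 7.7 | F board x -2.6 y -0.7 z 7.5
```

```bash
python3 pad.py
```

```text
t 20.07 tcp board mm x -133.1 y -59.4 z 22.5 yaw 102.0 | gap mm 44.5 grip N 7.7 | F board x -2.6 y -0.7 z 7.5
scene pad 90 [-41.5 -29.6 -19.2 -16.5]
scene panel top 96 [-18.  -12.7  -5.5  -2. ]
scene box 185 [-86.9 -64.1 -38.2 -29.2]
side pad 43 [-39.9 -25.6 -17.9 -14.8]
side panel top 72 [-18.7  -9.9  -2.8  -1.3]
side box 195 [-84.  -60.1 -30.1 -24.1]
```

```bash
python3 -m creep '{"offset":[[0,0,0],[0,0,0],[0,0,0]],"rot":[[0,0,0],[0,0,0],[0,0,0]]}' 0.50 20 >/dev/null; python3 st.py
python3 -m creep '{"offset":[[0,0,0],[0,0,0],[0,0,0]],"rot":[[0,0,0],[0,0,0],[0,0,0]]}' 0.485 20 >/dev/null; python3 st.py
```

```text
t 20.55 tcp board mm x -133.1 y -59.5 z 22.6 yaw 102.0 | gap mm 42.8 grip N 9.3 | F board x -3.7 y -0.8 z 10.2
t 20.93 tcp board mm x -133.1 y -59.8 z 22.8 yaw 102.0 | gap mm 41.3 grip N 10.8 | F board x -4.0 y -2.0 z 11.1
```

```bash
python3 -m creep '{"offset":[[0,0,0],[0,0,0],[0,0,0]],"rot":[[0,0,0],[0,0,0],[0,0,0]]}' 0.47 20 >/dev/null; python3 st.py
python3 -m creep '{"offset":[[0,0,0],[0,0,0],[0,0,0],[0,0,0]],"rot":[[0,0,0],[0,0,0],[0,0,0],[0,0,0]]}' 0.80 20 >/dev/null; python3 st.py; python3 pad.py
```

```text
t 21.30 tcp board mm x -133.0 y -60.3 z 22.6 yaw 102.0 | gap mm 40.2 grip N 6.2 | F board x -2.8 y -4.0 z 10.0
t 21.80 tcp board mm x -133.1 y -58.7 z 21.9 yaw 102.0 | gap mm 67.8 grip N 0.0 | F board x -0.4 y -0.6 z -0.0
t 21.80 tcp board mm x -133.1 y -58.7 z 21.9 yaw 102.0 | gap mm 67.8 grip N 0.0 | F board x -0.4 y -0.6 z -0.0
scene pad 87 [-40.7 -29.3 -19.6 -16.4]
scene panel top 95 [-17.6 -12.5  -4.6  -1.7]
scene box 186 [-86.3 -63.8 -37.6 -27.6]
side pad 49 [-38.8 -27.3 -16.8 -14.7]
side panel top 69 [-20.6  -9.8  -3.2  -2. ]
side box 200 [-83.7 -59.8 -32.4 -25.4]
```

```bash
python3 -m creep '{"offset":[[0,0.4,0],[0,0,0],[0,0,0],[0,0,0]],"rot":[[0,0,0],[0,0,0],[0,0,0],[0,0,0]]}' 0.61 20 >/dev/null; python3 st.py
python3 -m creep '{"offset":[[0,-0.05,0],[0,0,0],[0,0,0]],"rot":[[0,0,0],[0,0,0],[0,0,0]]}' 0.59 20 >/dev/null; python3 st.py
python3 -m creep '{"offset":[[0,-0.05,0],[0,0,0],[0,0,0]],"rot":[[0,0,0],[0,0,0],[0,0,0]]}' 0.575 20 >/dev/null; python3 st.py
```

```text
t 22.40 tcp board mm x -133.0 y -54.8 z 22.2 yaw 102.0 | gap mm 52.0 grip N 2.6 | F board x -0.6 y -0.9 z 2.8
t 22.77 tcp board mm x -133.0 y -55.5 z 22.2 yaw 102.0 | gap mm 50.5 grip N 3.9 | F board x -2.0 y -2.6 z 5.9
t 23.15 tcp board mm x -133.0 y -56.1 z 22.3 yaw 102.0 | gap mm 48.7 grip N 5.0 | F board x -2.0 y -3.8 z 5.8
```

```bash
python3 -m creep '{"offset":[[0,-0.07,0],[0,0,0],[0,0,0]],"rot":[[0,0,0],[0,0,0],[0,0,0]]}' 0.56 20 >/dev/null; python3 st.py
python3 -m creep '{"offset":[[0,-0.07,0],[0,0,0],[0,0,0]],"rot":[[0,0,0],[0,0,0],[0,0,0]]}' 0.545 20 >/dev/null; python3 st.py
```

```text
t 23.52 tcp board mm x -132.9 y -56.6 z 22.3 yaw 102.0 | gap mm 47.8 grip N 5.6 | F board x -2.7 y -2.2 z 5.9
t 23.90 tcp board mm x -133.0 y -57.1 z 22.4 yaw 102.0 | gap mm 46.6 grip N 6.1 | F board x -3.2 y -1.7 z 6.8
```

```bash
python3 -m creep '{"offset":[[0,-0.05,0],[0,0,0],[0,0,0]],"rot":[[0,0,0],[0,0,0],[0,0,0]]}' 0.53 20 >/dev/null; python3 st.py
python3 -m creep '{"offset":[[0,-0.05,0],[0,0,0],[0,0,0]],"rot":[[0,0,0],[0,0,0],[0,0,0]]}' 0.515 20 >/dev/null; python3 st.py
```

```text
t 24.27 tcp board mm x -132.9 y -57.9 z 22.4 yaw 102.0 | gap mm 45.1 grip N 4.7 | F board x -2.9 y -2.9 z 5.6
t 24.65 tcp board mm x -132.9 y -58.5 z 22.4 yaw 102.0 | gap mm 44.0 grip N 6.0 | F board x -2.8 y -3.2 z 6.6
```

```bash
python3 -m creep '{"offset":[[0,-0.05,0],[0,0,0],[0,0,0]],"rot":[[0,0,0],[0,0,0],[0,0,0]]}' 0.50 20 >/dev/null; python3 st.py
```

```text
t 25.02 tcp board mm x -132.9 y -59.1 z 22.4 yaw 102.0 | gap mm 42.6 grip N 5.1 | F board x -2.0 y -3.3 z 7.0
```

```bash
python3 -m creep '{"offset":[[0,0,0],[0,0.5,0],[0,0,0],[0,0,0]],"rot":[[0,0,0],[0,0,0],[0,0,0],[0,0,0]]}' 0.75 20 >/dev/null; python3 st.py; python3 -c "
from pad import *
t0=dict(np.load('pics/scene0.npz'))
W=pts(t0); 
for n in ('scene0','scene_t%d'%(o['time']*100)):
    f=dict(np.load('pics/%s.npz'%n)); W=pts(f); z=W[...,2]; x=(W[...,:2]-O)@ex; y=(W[...,:2]-O)@ey
    m=(z>.069)&(z<.08)&(x>.04)&(x<.055)&(y>-.0)&(y<.13); print(n,'cage far end',np.percentile(y[m]*1e3,[90,95,98]).round(1),m.sum())
" | tail -2
python3 -m creep '{"offset":[[0,0,0],[0,0,0],[0,0,0],[0,0,0]],"rot":[[0,0,0],[0,0,0],[0,0,0],[0,0,0]]}' 0.59 20 >/dev/null; python3 st.py
```

```text
t 25.52 tcp board mm x -133.1 y -53.3 z 22.0 yaw 102.0 | gap mm 63.6 grip N 0.0 | F board x 0.7 y 0.1 z -0.3
scene0 cage far end [83.4 88.1 90.1] 88
scene_t2552 cage far end [87.  90.9 93.9] 91
t 26.12 tcp board mm x -133.0 y -55.3 z 22.5 yaw 101.9 | gap mm 50.1 grip N 4.6 | F board x -2.0 y -5.0 z 2.8
```

```bash
python3 -m creep '{"offset":[[0,0,0],[0,0,0],[0,0,0]],"rot":[[0,0,0],[0,0,0],[0,0,0]]}' 0.57 20 >/dev/null; python3 st.py
python3 -m creep '{"offset":[[0,0,0],[0,0,0],[0,0,0]],"rot":[[0,0,0],[0,0,0],[0,0,0]]}' 0.555 20 >/dev/null; python3 st.py
```

```text
t 26.50 tcp board mm x -133.0 y -56.0 z 22.7 yaw 101.9 | gap mm 48.3 grip N 6.9 | F board x -2.0 y -7.5 z 5.8
t 26.88 tcp board mm x -133.0 y -56.5 z 22.9 yaw 101.9 | gap mm 47.4 grip N 8.4 | F board x -3.3 y -8.7 z 7.0
```

```bash
python3 -m creep '{"offset":[[0,0,0],[0,0,0],[0,0,0]],"rot":[[0,0,0],[0,0,0],[0,0,0]]}' 0.54 20 >/dev/null; python3 st.py
```

```text
t 27.25 tcp board mm x -132.9 y -56.8 z 23.1 yaw 101.9 | gap mm 46.1 grip N 10.0 | F board x -4.2 y -9.7 z 8.1
```

```bash
python3 -m creep '{"offset":[[0,0,0],[0,0,0],[0,0,0]],"rot":[[0,0,0],[0,0,0],[0,0,0]]}' 0.525 20 >/dev/null; python3 st.py
```

```text
t 27.62 tcp board mm x -133.0 y -57.1 z 23.2 yaw 101.9 | gap mm 44.9 grip N 12.6 | F board x -4.9 y -10.7 z 10.1
```

```bash
python3 -m creep '{"offset":[[0,0,0],[0,0,0],[0,0,0]],"rot":[[0,0,0],[0,0,0],[0,0,0]]}' 0.51 20 >/dev/null; python3 st.py
```

```text
t 28.00 tcp board mm x -133.0 y -57.2 z 23.4 yaw 101.9 | gap mm 43.8 grip N 13.8 | F board x -4.9 y -11.2 z 12.0
```

```bash
python3 -m creep '{"offset":[[0,0,0],[0,0,0],[0,0,0]],"rot":[[0,0,0],[0,0,0],[0,0,0]]}' 0.495 20 >/dev/null; python3 st.py
```

```text
t 28.38 tcp board mm x -132.9 y -57.6 z 23.5 yaw 101.9 | gap mm 42.0 grip N 9.7 | F board x -4.8 y -12.8 z 12.6
```

```bash
python3 -m creep '{"offset":[[0,0,0],[0,0,0],[0,0.4,0],[0,0,0]],"rot":[[0,0,0],[0,0,0],[0,0,0],[0,0,0]]}' 0.9 20 >/dev/null; python3 st.py
python3 -m creep '{"offset":[[0,0,-4],[0,0,-6],[0,0,-5],[0,0,0]],"rot":[[0,0,0],[0,0,0],[0,0,0],[0,0,0]]}' 1 20 >/dev/null
python3 -m creep '{"offset":[[-4,-2,0],[0,0,0],[0,0,0],[0,0,0],[0,0,0],[0,0,0],[0,0,0],[0,0,0],[0,0,0],[0,0,0]],"rot":[[0,0,10],[0,0,10],[0,0,10],[0,0,10],[0,0,10],[0,0,10],[0,0,10],[0,0,10],[0,0,10],[0,0,0]]}' >/dev/null
cat > w.py <<'E'
from st import *
f=grab("wrist","w_t%d"%(o["time"]*100))
def ana(n):
    f=dict(np.load(n)); W=pts(f); z=W[...,2]; hsv=cv2.cvtColor(f["color"],cv2.COLOR_BGR2HSV); x=(W[...,:2]-O)@ex*1e3; y=(W[...,:2]-O)@ey*1e3
    bx=(z>.055)&(z<.067)&(x>-83)&(x<-37)&(hsv[...,2]<110)&(y>-130)&(y<0)
    pn=(z>.068)&(z<.08)&(x>-6)&(x<44)&(y>-30)&(y<5)&(hsv[...,1]>60)
    gr=(z>.045)&(z<.067)&(x>-170)&(x<-100)&(y>-130)&(y<-20)&(hsv[...,2]<40)
    pd=(z>.05)&(z<.067)&(x>0)&(x<31)&(y>-80)&(y<5)&(hsv[...,2]<60)
    wl=(z>.068)&(z<.08)&((x>-9)&(x<-4)|(x>43)&(x<48))&(hsv[...,1]>60)
    for k,m in (("box",bx),("panel",pn),("grip",gr),("pad",pd)): print(n,k,m.sum(),np.percentile(y[m],[1,2,50,98,99]).round(1))
    P=np.stack([x,y],-1)[pn].astype(np.float32); print(cv2.minAreaRect(P))
ana("pics/w6.npz"); ana("pics/w_t%d.npz"%(o["time"]*100))
E
python3 w.py; ls pics | tail -3
```

```text
t 28.88 tcp board mm x -133.2 y -49.0 z 21.9 yaw 102.0 | gap mm 76.7 grip N 0.0 | F board x -0.5 y 0.0 z -0.0
t 30.62 tcp board mm x -93.8 y -69.3 z 170.9 yaw 12.1 | gap mm 84.9 grip N 0.0 | F board x 0.1 y -1.3 z 0.1
pics/w6.npz box 5002 [-111.4 -110.3  -78.5  -50.3  -50. ]
pics/w6.npz panel 1649 [-18.8 -18.8 -11.9   3.5   4.2]
pics/w6.npz grip 2698 [-108.5 -107.9  -96.1  -59.6  -57.2]
pics/w6.npz pad 1518 [-66.2 -66.1 -52.5 -41.6 -41.6]
((19.00046730041504, -7.005701065063477), (49.92082214355469, 23.649991989135742), 0.03749898448586464)
pics/w_t3062.npz box 5503 [-79.6 -79.  -47.5 -19.2 -18.7]
pics/w_t3062.npz panel 1623 [-12.4 -12.4  -6.2   3.6   4.3]
pics/w_t3062.npz grip 2911 [-77.4 -77.3 -65.5 -57.4 -27.9]
pics/w_t3062.npz pad 1442 [-35.5 -35.4 -24.2 -14.1 -13.7]
((19.004451751708984, -3.7960376739501953), (49.987648010253906, 17.39417266845703), 0.09146333485841751)
w6.png
w_t3062.npz
w_t3062.png
```

```bash
python3 -m creep '{"offset":[[0,0,0],[0,0,0],[0,0,0],[0,0,0],[0,0,0],[0,0,0],[0,0,0],[0,0,0],[0,0,0],[3.9,1.8,0]],"rot":[[0,0,-10],[0,0,-10],[0,0,-10],[0,0,-10],[0,0,-10],[0,0,-10],[0,0,-10],[0,0,-10],[0,0,-10],[0,0,0]]}' 1 20 >/dev/null; python3 st.py
python3 -m creep '{"offset":[[0,0,0],[0,0,5],[0,0,5],[0,0,3],[0,0,1.9],[0,0,0],[0,0,0]],"rot":[[0,0,0],[0,0,0],[0,0,0],[0,0,0],[0,0,0],[0,0,0],[0,0,0]]}' 0.75 20 >/dev/null; python3 st.py
python3 -m creep '{"offset":[[0,0,0],[0,0,0],[0,0,0],[0,0,0]],"rot":[[0,0,0],[0,0,0],[0,0,0],[0,0,0]]}' 0.61 20 >/dev/null; python3 st.py
python3 -m creep '{"offset":[[0,0,0],[0,0,0],[0,0,0]],"rot":[[0,0,0],[0,0,0],[0,0,0]]}' 0.585 20 >/dev/null; python3 st.py
```

```text
t 31.93 tcp board mm x -130.6 y -52.0 z 171.5 yaw 102.2 | gap mm 85.1 grip N 0.0 | F board x -0.0 y 0.3 z -0.0
t 32.80 tcp board mm x -131.2 y -51.8 z 23.7 yaw 102.0 | gap mm 64.1 grip N 0.0 | F board x 0.6 y 0.2 z 0.0
t 33.30 tcp board mm x -130.8 y -53.6 z 24.6 yaw 102.0 | gap mm 52.2 grip N 6.9 | F board x -1.1 y -5.7 z 2.1
t 33.67 tcp board mm x -130.8 y -54.4 z 24.9 yaw 101.9 | gap mm 49.9 grip N 9.2 | F board x -2.0 y -8.0 z 4.3
```

```bash
python3 -m creep '{"offset":[[0,0,0],[0,0,0],[0,0,0]],"rot":[[0,0,0],[0,0,0],[0,0,0]]}' 0.565 20 >/dev/null; python3 st.py
python3 -m creep '{"offset":[[0,0,0],[0,0,0],[0,0,0]],"rot":[[0,0,0],[0,0,0],[0,0,0]]}' 0.545 20 >/dev/null; python3 st.py
```

```text
t 34.05 tcp board mm x -130.8 y -54.8 z 25.2 yaw 101.9 | gap mm 48.1 grip N 10.7 | F board x -3.5 y -9.7 z 7.0
t 34.42 tcp board mm x -130.8 y -55.2 z 25.4 yaw 101.9 | gap mm 46.7 grip N 12.1 | F board x -4.0 y -10.0 z 9.3
```

```bash
python3 -m creep '{"offset":[[0,0,0],[0,0,0],[0,0,0]],"rot":[[0,0,0],[0,0,0],[0,0,0]]}' 0.53 20 >/dev/null; python3 st.py
```

```text
t 34.80 tcp board mm x -130.8 y -55.8 z 25.6 yaw 101.9 | gap mm 45.5 grip N 9.9 | F board x -4.6 y -13.0 z 10.4
```

```bash
python3 -m creep '{"offset":[[0,0,0],[0,0,0],[0,0,0]],"rot":[[0,0,0],[0,0,0],[0,0,0]]}' 0.51 20 >/dev/null; python3 st.py
```

```text
t 35.17 tcp board mm x -130.8 y -56.5 z 25.8 yaw 101.9 | gap mm 43.6 grip N 13.7 | F board x -6.2 y -14.3 z 11.8
```

```bash
python3 -m creep '{"offset":[[0,0,0],[0,0,0],[0,0,0]],"rot":[[0,0,0],[0,0,0],[0,0,0]]}' 0.495 20 >/dev/null; python3 st.py
```

```text
t 35.55 tcp board mm x -130.7 y -57.1 z 25.9 yaw 101.9 | gap mm 42.3 grip N 11.9 | F board x -5.8 y -15.3 z 13.0
```

```bash
python3 -m creep '{"offset":[[0,0.1,0],[0,0,0],[0,0,0]],"rot":[[0,0,0],[0,0,0],[0,0,0]]}' 0.485 20 >/dev/null; python3 st.py
```

```text
t 35.92 tcp board mm x -130.8 y -57.5 z 26.0 yaw 101.8 | gap mm 41.3 grip N 14.2 | F board x -6.9 y -21.0 z 12.0
```

```bash
python3 -m creep '{"offset":[[0,0.1,0],[0,0,0],[0,0,0]],"rot":[[0,0,0],[0,0,0],[0,0,0]]}' 0.475 20 >/dev/null; python3 st.py
```

```text
t 36.30 tcp board mm x -130.7 y -57.7 z 26.1 yaw 101.8 | gap mm 40.6 grip N 16.5 | F board x -7.1 y -24.6 z 11.6
```

```bash
python3 -m creep '{"offset":[[0,0,0],[0,0,0],[0,0.6,0],[0,0,0]],"rot":[[0,0,0],[0,0,0],[0,0,0],[0,0,0]]}' 0.9 20 >/dev/null; python3 st.py
python3 -m creep '{"offset":[[0,0,-4],[0,0,-6],[0,0,-5],[0,0,0]],"rot":[[0,0,0],[0,0,0],[0,0,0],[0,0,0]]}' 1 20 >/dev/null
python3 -m creep '{"offset":[[-4,-2.6,0],[0,0,0],[0,0,0],[0,0,0],[0,0,0],[0,0,0],[0,0,0],[0,0,0],[0,0,0],[0,0,0]],"rot":[[0,0,10],[0,0,10],[0,0,10],[0,0,10],[0,0,10],[0,0,10],[0,0,10],[0,0,10],[0,0,10],[0,0,0]]}' >/dev/null
python3 w.py
```

```text
t 36.80 tcp board mm x -132.1 y -42.7 z 23.1 yaw 102.1 | gap mm 76.3 grip N 0.0 | F board x -1.0 y 0.9 z 0.0
t 38.55 tcp board mm x -92.7 y -69.2 z 171.9 yaw 12.1 | gap mm 85.1 grip N 0.0 | F board x 0.6 y 0.3 z -0.5
pics/w6.npz box 5002 [-111.4 -110.3  -78.5  -50.3  -50. ]
pics/w6.npz panel 1649 [-18.8 -18.8 -11.9   3.5   4.2]
pics/w6.npz grip 2698 [-108.5 -107.9  -96.1  -59.6  -57.2]
pics/w6.npz pad 1518 [-66.2 -66.1 -52.5 -41.6 -41.6]
((19.00046730041504, -7.005701065063477), (49.92082214355469, 23.649991989135742), 0.03749898448586464)
pics/w_t3854.npz box 5488 [-79.2 -78.3 -46.6 -18.4 -17.9]
pics/w_t3854.npz panel 1597 [-12.3 -12.3  -6.1   3.2   3.9]
pics/w_t3854.npz grip 2886 [-76.9 -76.7 -64.9 -56.6 -27.4]
pics/w_t3854.npz pad 1362 [-34.9 -34.8 -24.1 -14.2 -14.2]
((19.000293731689453, -3.692056655883789), (17.349990844726562, 49.982662200927734), 89.98054504394531)
```

```bash
python3 -m creep '{"offset":[[0,0,0],[0,0,0],[0,0,0],[0,0,0],[0,0,0],[0,0,0],[0,0,0],[0,0,0],[0,0,0],[4,1.9,0]],"rot":[[0,0,-10],[0,0,-10],[0,0,-10],[0,0,-10],[0,0,-10],[0,0,-10],[0,0,-10],[0,0,-10],[0,0,-10],[0,0,0]]}' 1 20 >/dev/null
python3 -m creep '{"offset":[[0,0,0],[0,0,5],[0,0,5],[0,0,3],[0,0,2],[0,0,0],[0,0,0]],"rot":[[0,0,0],[0,0,0],[0,0,0],[0,0,0],[0,0,0],[0,0,0],[0,0,0]]}' 0.75 20 >/dev/null; python3 st.py
python3 -m creep '{"offset":[[0,0,0],[0,0,0],[0,0,0],[0,0,0]],"rot":[[0,0,0],[0,0,0],[0,0,0],[0,0,0]]}' 0.61 20 >/dev/null; python3 st.py
python3 -m creep '{"offset":[[0,0,0],[0,0,0],[0,0,0]],"rot":[[0,0,0],[0,0,0],[0,0,0]]}' 0.57 20 >/dev/null; python3 st.py
python3 -m creep '{"offset":[[0,0,0],[0,0,0],[0,0,0]],"rot":[[0,0,0],[0,0,0],[0,0,0]]}' 0.54 20 >/dev/null; python3 st.py
```

```text
t 40.73 tcp board mm x -131.2 y -50.8 z 23.7 yaw 102.1 | gap mm 63.4 grip N 0.0 | F board x -0.2 y -0.5 z 0.5
t 41.23 tcp board mm x -130.8 y -53.0 z 24.7 yaw 102.0 | gap mm 52.2 grip N 5.7 | F board x -0.3 y -6.6 z 1.8
t 41.60 tcp board mm x -130.7 y -54.3 z 25.2 yaw 101.9 | gap mm 49.0 grip N 10.5 | F board x -2.8 y -11.5 z 5.9
t 41.98 tcp board mm x -130.7 y -54.9 z 25.5 yaw 101.9 | gap mm 46.0 grip N 13.3 | F board x -4.8 y -11.5 z 8.4
```

```bash
python3 -m creep '{"offset":[[0,0,0],[0,0,0],[0,0,0]],"rot":[[0,0,0],[0,0,0],[0,0,0]]}' 0.525 20 >/dev/null; python3 st.py
```

```text
t 42.35 tcp board mm x -130.8 y -55.2 z 25.6 yaw 101.9 | gap mm 45.0 grip N 17.3 | F board x -4.4 y -14.4 z 10.6
```

```bash
python3 -m creep '{"offset":[[0,0,0],[0,0,0],[0,0,0]],"rot":[[0,0,0],[0,0,0],[0,0,0]]}' 0.51 20 >/dev/null; python3 st.py
```

```text
t 42.73 tcp board mm x -130.7 y -56.0 z 25.8 yaw 101.9 | gap mm 43.3 grip N 12.3 | F board x -5.7 y -16.9 z 11.7
```

```bash
python3 -m creep '{"offset":[[0,0.1,0],[0,0,0],[0,0,0]],"rot":[[0,0,0],[0,0,0],[0,0,0]]}' 0.50 20 >/dev/null; python3 st.py
```

```text
t 43.10 tcp board mm x -130.7 y -56.3 z 25.9 yaw 101.8 | gap mm 42.7 grip N 16.6 | F board x -6.2 y -20.1 z 11.6
```

```bash
python3 -m creep '{"offset":[[0,0.1,0],[0,0,0],[0,0,0]],"rot":[[0,0,0],[0,0,0],[0,0,0]]}' 0.49 20 >/dev/null; python3 st.py
```

```text
t 43.48 tcp board mm x -130.7 y -56.4 z 26.0 yaw 101.8 | gap mm 41.9 grip N 19.0 | F board x -5.9 y -24.3 z 11.5
```

```bash
python3 -m creep '{"offset":[[0,0,0],[0,0,0],[0,0.5,0],[0,0,0]],"rot":[[0,0,0],[0,0,0],[0,0,0],[0,0,0]]}' 0.9 20 >/dev/null; python3 st.py
python3 -m creep '{"offset":[[0,0,-4],[0,0,-6],[0,0,-5],[0,0,0]],"rot":[[0,0,0],[0,0,0],[0,0,0],[0,0,0]]}' 1 20 >/dev/null
python3 -m creep '{"offset":[[-4,-2.6,0],[0,0,0],[0,0,0],[0,0,0],[0,0,0],[0,0,0],[0,0,0],[0,0,0],[0,0,0],[0,0,0]],"rot":[[0,0,10],[0,0,10],[0,0,10],[0,0,10],[0,0,10],[0,0,10],[0,0,10],[0,0,10],[0,0,10],[0,0,0]]}' >/dev/null
python3 w.py | tail -5; cd pics; python3 -c "
import cv2,glob
n=sorted(glob.glob('w_t4*.png'))[-1]; cv2.imwrite('fin.png',cv2.resize(cv2.imread(n)[0:250,150:550],(800,500),interpolation=2))"
```

```text
t 43.98 tcp board mm x -132.1 y -42.8 z 23.1 yaw 102.1 | gap mm 76.4 grip N 0.0 | F board x -0.6 y -0.4 z -0.4
pics/w_t4572.npz box 5468 [-78.7 -77.8 -46.3 -18.3 -17.8]
pics/w_t4572.npz panel 1594 [-12.3 -12.3  -6.1   3.8   4.4]
pics/w_t4572.npz grip 2848 [-76.1 -75.9 -64.6 -56.2 -27. ]
pics/w_t4572.npz pad 1316 [-34.1 -34.  -23.5 -14.2 -14.2]
((19.000732421875, -3.705047607421875), (17.399410247802734, 49.983245849609375), 89.99304962158203)
```

View pics/fin.png

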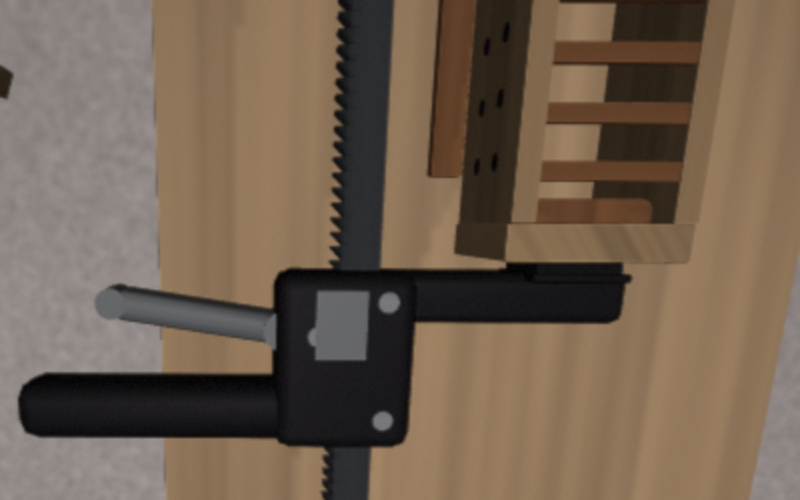

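The final view shows the flange flush on the cage walls at about (600,235), the pad pressed on it at (565,270), and the trigger sprung back at (190,312). Head travel minus the panel's position puts the remaining pad squash at about 2.9 mm, roughly 13 N, which is inside the firm range. Handing in.

```bash
python3 -c "
from rig import r
print(r.hand_in())"
```

```text
the job is handed in; nothing more can be done
None
```

I fitted the panel into the cage and clamped it home: the flange looks flush, the trigger has sprung back, and about 13 N of grip remains (estimated from the images). The job is handed in, but it returned no verdict.

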